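Bring a load cell up to its test load with the turnbuckle

ROBOT

A 6-joint arm with a two-finger parallel gripper is mounted at the origin on the work surface. World frame = base frame: x ahead of the robot, y to its left, z up, the work surface at z = 0. Lengths are in m, angles in rad, forces in N, time in s.
With the tool pointing down it reaches from about 0.4 to 0.925 m from the base axis. Payload 3.4 kg.
Tool frame: the origin (TCP) lies at the very end of the fingers, on their centre line; the grasp point (between the pads) lies 19 mm behind it (grip_point_offset is the distance from the TCP to the grasp point, in m); z points along the fingers, y is the line along which they close (so a half turn about z gives the same grasp; the last joint's range is limited). The gripper opens to 85 mm and grips with 20 to 120 N. Pads are 22 mm wide; open, the fingers measure 114 mm over their backs; the gripper's body (76 mm by 85 mm) begins 54 mm behind the grasp point. The pads swing forward as they close: fully open they stand 13 mm farther back than shut.
Start: joints at [-1.415, 0.307, 1.506, -0, 1.328, -0.073], TCP at [0.13, -0.56, 0.231] pointing down, gripper open.
Joint ranges: [-3.12, 3.12], [-1.05, 2.28], [0.14, 2.33], [-1.42, 4.57], [0.1, 2.73], [-2.68, 2.68]. Speed limits (rad/s): [2.57, 2.57, 3.14, 3.14, 3.14, 3.14].

INTERFACE

Orientations are given as a unit quaternion [w, x, y, z].
In Python, from rig import * gives the robot as it stands. The module is installed in compiled form; this text tells all that it offers.
- The arm moves only by the tool move_arm, never from a script. Its argument "deltas" is a list of rows, each a list of 5 numbers: the shift along the tool's x, y, z normalised to -1 to 1, where 1 is 0.12 m, then the turn about the tool's z normalised to -1 to 1, where 1 is 0.5 rad, then the closure, from -1 (fully open) to 1 (shut). A call has exactly 8 rows; each row shifts and turns the commanded pose from where the row before left it, along the tool's axes as they then stand; what a row does not reach is not made up. A row lasts 1/12 s, in which the tool goes at most 41.7 mm and 7.16 degrees, less where a joint would pass 70% of its speed; a pose out of reach is approached as far as the arm can. A call with a number of a shift or a turn outside -1 to 1 is refused whole. A call with a gripper value outside its range is refused whole. The fingers move at their own pace and stop on an object; the grip force is fixed at half the most. Time passes only in rows, so rows that do not move let the fingers close, or fill a call up. It gives the time, the measured TCP pose, the force, the opening and the grip force at its end, in the units of the state.
- get_state(): the state, without advancing time (a new reading comes with each control period).
- camera(name): name is "scene" or "top" or "wrist"; returns a dict with "frame" (420x560x3 uint8, blue, green, red), "mtx" (3x3 intrinsics, pixels), "D" ([k1, k2, p1, p2, k3] as OpenCV has them; the pictures are not rectified), "R" (3x3) and "t" (3): a world point X has camera coordinates R X + t; the wrist camera has in their place "T_tool_cam" (4x4, takes a point from camera to tool coordinates, whose origin is the TCP and whose axes are the flange's). Camera axes: x right, y down, z forward; pixel columns grow to the right and rows downward; lengths in m; the calibration is good to about 2 mm. A picture is of the moment at which its call begins: read the wrist's pose just before it. There is no depth.
- sign_off(): hands the job in; it is judged then, once.
The state is a dict: "t": time; "joint_positions": joint angles; "joint_velocities": joint speeds; "effort": joint torques, N m; "eef_pos": TCP position; "eef_rot": TCP orientation; "wrist_force": force on the tool from outside, world axes, zero at the start; "wrist_torque": the same for the moment, N m; "grip_width": finger opening in m; "gripper_force": force on a finger pad.
Only numpy, scipy, OpenCV 4.12 (cv2) and the standard library are available. Lean on these libraries where they do the work, as an engineer would, in place of code of your own. Each camera call takes 0.05 s, during which the arm holds its last target. There are 200 camera calls.

TASK

Put the test load on the load cell: turn the turnbuckle of the tension rig so that it draws its two threaded ends in, taking up the slack and then bringing the needle of the dial gauge up to the set pointer, without running it well past the pointer. Keep off the load cell and the gauge and leave the other things on the bench where they are. Let go when the needle stands at the pointer.

Things in the scene. Friction and masses are not known exactly. Their poses are not given: they have to be found in the camera images.
- rig: Load-cell rig, fixed: grey anodised aluminium plate 120 x 570 x 15 mm on the bench (y -175 to +395 mm) with, in a row along its y axis, 95 mm up: grey anchor bracket (123 mm high, y -158 to -121), fixed rod, turnbuckle, second rod, load cell, dial gauge. Origin on the bench under the turnbuckle; x across the row (away from the robot when square), y from anchor to gauge, z up.
- turnbuckle: Turnbuckle body, the part to turn: steel sleeve 110 mm long, hexagon 22 mm across flats, last 12 mm at each end round. Origin in its middle on its axis, 95 mm up; y along the row to the gauge; two flats face its own +x and -x. Turning it positively about y (top towards the rig's +x) tightens. Stiff (0.12 N m); stays as left. Nothing but the plate within 60 mm beside it.
- load_cell: S-shaped aluminium load cell, block 55 x 20 x 60 mm (along the row, across, high), with a steel eye in the fork and a draw bar into the gauge. Origin is the turnbuckle's middle as built: the block lies at y +140 to +195 mm, z -30 to +30 mm. Drawn towards the turnbuckle it moves under 3 mm against the gauge's spring (30 N/mm). Delicate: not to be pushed with over 8 N.
- gauge: Dial gauge (mechanical dynamometer): round grey case 144 mm in diameter, 72 to 128 mm above the bench, fixed on the rig; white dial facing up under a clear window, steel bezel. Origin at bench level under the dial's centre, 302 mm from the rig's origin along y. Not to be pushed with over 8 N.
- needle (a joint): Angle of the gauge's long thin black needle, rad, growing clockwise seen from above; 0 without load, full scale 4.6. With the slack out it moves 1.6 rad per mm of draw, about 0.86 rad per rad of the turnbuckle. Zero points 135 degrees counter-clockwise (from above) from the rig's x.
- set_hand (a joint): Angle of the set pointer, a short broad black wedge at the dial's rim pointing inwards, in the needle's measure: the needle is to be brought to this value. Between 1.3 and 2.2 rad; fixed during a run.
- needle_tip (a point): The tip of the needle, 52 mm from the dial's centre, 124 mm above the bench.
- set_tip (a point): Point at the inner tip of the set pointer, also 52 mm from the dial's centre. Its x axis points outwards from the dial's centre through the pointer, its z axis up.
- cal_weight: Bystander: brass calibration weight with a knob, 42 mm in diameter, 45 mm high; origin under its centre.
- parts_tray: Bystander: black tray of small parts, 80 x 120 x 14 mm; origin under its centre.
- screwdriver: Bystander: black-handled screwdriver 150 mm long lying along its x axis; origin under its middle.
- rod_b: Second threaded rod, M12, ending in a fork at y +92 to +128 mm. Origin and axes: the turnbuckle's as built. Pitch 1.75 mm, right- and left-hand: one turn of the body draws the two threaded ends 3.5 mm together. At the start the fork's pin has 0.15 to 1.45 mm of slack in the load cell's eye; only after that the needle moves. Thin lock nuts (18 mm hexagons, y -78, +78) stay backed off.

How it is judged:
On the way:
1. the slack is out and the needle has left its zero (value of joint needle above 0.3 rad), for 0.1 s.
At the end, for the whole second after the job is handed in: the needle's tip stands within 6.5 mm (7 degrees) of the set pointer's tip, the turnbuckle is at rest and the robot has let go (horizontal distance between needle_tip and set_tip below 0.0065 m and angular speed of turnbuckle below 0.1 rad/s); the robot touches nothing.
It fails at once if the needle was run well past the set pointer (more than 16 mm, 18 degrees) (y of needle_tip in the frame of set_tip below -0.016 m).
It fails at once if the load cell was pushed (more than 8 N) (contact force between any of the arm, the fingers and load_cell above 8 N).
It fails at once if the gauge was pushed (more than 8 N) (contact force between any of the arm, the fingers and gauge above 8 N).
It fails at once if a bystander was moved more than 25 mm (distance of any of cal_weight, parts_tray, screwdriver from where it was at the start of the episode above 0.025 m).
It also fails if it takes over 72 s, if anything falls off the work surface, if the arm or the gripper's body presses on something with over 40 N, if the wrist force passes 120 N, or if a joint passes its speed limit or range.

## Working session

There is one attempt and no reset: what is moved stays moved. The work goes in short steps, Python scripts to look and compute and a tool call to move; the robot and the scene stay as the last step left them, time stands still between calls to the robot, and variables do not carry over. Pictures are saved under pics/ and viewed, at most 10 in all, crops included, and the job is handed in when it is done.

Besides the shell and the picture viewer there is one more tool, called after "Request:" as name(argument=value, ...) on one line, values as JSON. move_arm: Moves the arm, as the interface text tells. Its arguments: {"type":"object","properties":{"deltas":{"type":"array","items":{"type":"array","items":{"type":"number"}}}},"required":["deltas"]}

```bash
mkdir -p pics; python3 - <<'E'
from rig import *
import cv2,numpy as np
s=get_state();print(s)
for n in("top","scene"):
    c=camera(n);cv2.imwrite(f"pics/{n}0.png",c["frame"]);np.savez(f"{n}0.npz",**{k:v for k,v in c.items()})
    print(n,c["mtx"],c["D"],c["R"],c["t"])
E
```

```text
{'t': 0.0, 'joint_positions': array([-1.41548933e+00,  3.07615040e-01,  1.50767619e+00,  2.32112625e-05,
        1.32843943e+00, -7.35033450e-02]), 'joint_velocities': array([ 0.00114175,  0.00086457, -0.000953  , -0.00133523, -0.00040713,
       -0.00111116]), 'effort': array([-1.40637869e-03, -4.57559896e+01, -2.51911336e+01, -4.15236291e-04,
        1.29451344e-02,  1.84752940e-05]), 'eef_pos': array([ 0.13029286, -0.55931209,  0.23035594]), 'eef_rot': array([-1.06857036e-03,  9.93462615e-01,  1.14152925e-01, -3.24579681e-05]), 'wrist_force': array([-0.28888044,  0.77694448,  0.90816831]), 'wrist_torque': array([ 0.01769032, -0.0336232 ,  0.0212239 ]), 'gripper_force': 0.0, 'grip_width': 0.08553170870469345}
top [[414.32269446   0.         279.49577971]
 [  0.         414.32269446 208.08261916]
 [  0.           0.           1.        ]] [-0.09479374  0.          0.          0.          0.        ] [[-0.01179678 -0.99954967  0.02759149]
 [-0.99279842  0.00841841 -0.11950073]
 [ 0.11921464 -0.02880251 -0.99245065]] [0.05453532 0.58052819 0.83023065]
scene [[455.50952526   0.         276.32100177]
 [  0.         455.50952526 212.42016563]
 [  0.           0.           1.        ]] [-0.07972305  0.          0.          0.          0.        ] [[-0.18026772  0.98360337 -0.00528693]
 [ 0.59255522  0.10430592 -0.79874814]
 [-0.78509991 -0.1471213  -0.6016423 ]] [ 0.05819229 -0.26632916  1.57142113]
```

View pics/top0.png

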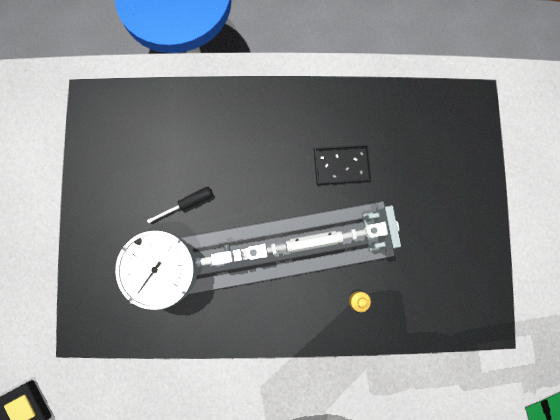

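View pics/scene0.png

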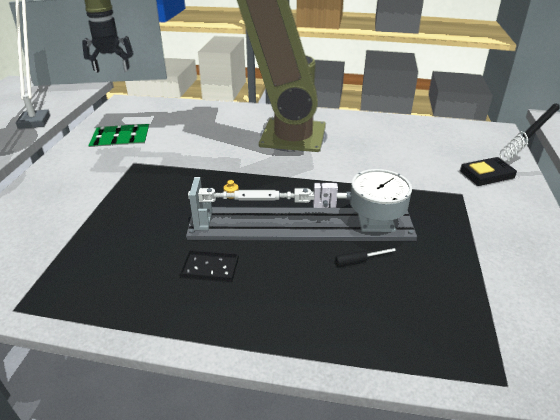

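The top view shows the dial centre near (154,270), the turnbuckle from about (286,245) to (343,237), and the set pointer near (138,241). The weight is at (360,301), the tray at (342,165) and the screwdriver at (180,205). I'll enlarge the row next.

```bash
python3 - <<'E'
import cv2
f=cv2.imread("pics/top0.png")
a=cv2.resize(f[220:320,105:205],None,fx=5,fy=5,interpolation=cv2.INTER_CUBIC)
b=cv2.resize(f[205:280,255:405],None,fx=5,fy=5,interpolation=cv2.INTER_CUBIC)
cv2.imwrite("pics/c1.png",cv2.resize(f[200:320,105:405],(800,320),interpolation=cv2.INTER_CUBIC))
E
```

```text
(no output)
```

View pics/c1.png

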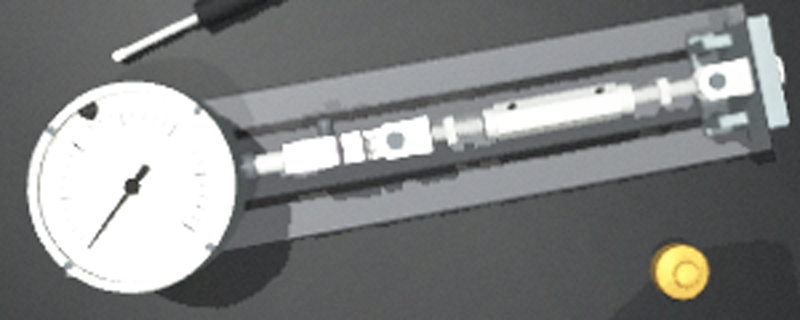

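In the crop, scaled 2.667 with origin (105,200), the pivot is at (133,186), the needle tip at (89,248) and the set wedge at (90,117). The turnbuckle ends are at (486,123) and (633,97). The fork bolt is at (395,139) and the anchor bolt at (717,80).

```bash
cat > h.py <<'E'
import cv2,numpy as np
def ray(c,px,z):
    u=cv2.undistortPoints(np.array([[px]],float),c["mtx"],c["D"])[0,0]
    d=c["R"].T@np.array([u[0],u[1],1]);o=-c["R"].T@c["t"]
    return o+d*(z-o[2])/d[2]
def proj(c,X):
    return cv2.projectPoints(np.array([X],float),cv2.Rodrigues(c["R"])[0],c["t"],c["mtx"],c["D"])[0][0,0]
E
python3 - <<'E'
from h import *
c=dict(np.load("top0.npz"))
q=lambda x,y,z:ray(c,(105+x/2.667,200+y/2.667),z)
P=q(133,186,.124);N=q(89,248,.124);S=q(90,117,.124)
A=q(486,123,.100);B=q(633,97,.100);F=q(395,139,.11);K=q(717,80,.118)
for n,v in zip("PNSABFK",(P,N,S,A,B,F,K)):print(n,v)
M=(A+B)/2;print("mid",M,"len",np.linalg.norm(A-B),"to pivot",np.linalg.norm((P-M)[:2]))
for a,b in((B,A),(M,P),(K,P),(B,P)):d=a-b;print("yaw of rig y",np.degrees(np.arctan2(-d[1],-d[0])) )
ang=lambda v:np.degrees(np.arctan2((v-P)[1],(v-P)[0]))
print("needle dir",ang(N),"set",ang(S),np.linalg.norm(N-P),np.linalg.norm(S-P),"set value rad",np.radians((ang(N)-ang(S))%360))
print("weight",q(685,270,.045),"tray",ray(c,(342,165),.01))
E
```

```text
P [0.45798761 0.28187675 0.124     ]
N [0.41569237 0.31188308 0.124     ]
S [0.50568512 0.31289327 0.124     ]
A [0.49994445 0.03666799 0.1       ]
B [ 0.51731771 -0.06970287  0.1       ]
F [0.48911397 0.10137254 0.11      ]
K [ 0.52770358 -0.12696884  0.118     ]
mid [ 0.50863108 -0.01651744  0.1       ] len 0.10778028090412672 to pivot 0.3026612902108745
yaw of rig y 99.27605893890595
yaw of rig y 99.63245352684979
yaw of rig y 99.67694767493957
yaw of rig y 99.57858729775701
needle dir 144.64622999848078 set 33.03496042432218 0.05185814273882117 0.05689531745137537 set value rad 1.947984136400037
weight [ 0.38755184 -0.11628312  0.045     ] tray [ 0.67772717 -0.08999238  0.01      ]
```

Request:
move_arm(deltas=[[0, 0, 0, 0.122, 1], [0.3, 0, 0, 0, 1], [0.3, 0, 0, 0, 1], [0.3, 0, 0, 0, 1], [0.3, 0, 0, 0, 1], [0.3, 0, 0, 0, 1], [0.3, 0, 0, 0, 1], [0.3, 0, 0, 0, 1]])

```text
t: 0.77
eef_pos: [0.3803, -0.5171, 0.2308]
eef_rot: [-0.0, 0.996, 0.084, -0.0]
wrist_force: [0.2, -0.2, 0.4]
grip_width: -0.0004
gripper_force: 0.0
```

Request:
move_arm(deltas=[[0.18, -0.27, 0, 0, 1], [0.18, -0.27, 0, 0, 1], [0.18, -0.27, 0, 0, 1], [0.18, -0.27, 0, 0, 1], [0.18, -0.27, 0, 0, 1], [0.18, -0.27, 0, 0, 1], [0.18, -0.27, 0, 0, 1], [0.18, -0.27, 0, 0, 1]])

```text
t: 1.43
eef_pos: [0.5061, -0.2316, 0.2309]
eef_rot: [-0.0, 0.996, 0.084, -0.0]
wrist_force: [0.5, 0.2, -1.4]
grip_width: -0.0
gripper_force: 0.0
```

Request:
move_arm(deltas=[[0, -0.25, 0, 0, 1], [0, -0.25, 0, 0, 1], [0, -0.25, 0, 0, 1], [0, -0.25, 0, 0, 1], [0, -0.25, 0, 0, 1], [0, -0.25, 0, 0, 1], [0, -0.25, 0, 0, 1], [0, 0, 0.2, 0, 1]])

```text
t: 2.1
eef_pos: [0.4722, -0.0223, 0.2104]
eef_rot: [-0.001, 0.996, 0.085, 0.004]
wrist_force: [1.2, 0.0, -0.1]
grip_width: 0.0001
gripper_force: 0.0
```

```bash
cat >> h.py <<'E'
from rig import get_state,camera
P=np.array([0.45798761,0.28187675,0.124]);M=np.array([0.5085,-0.0162,0.095]);YAW=np.radians(9.6)
U=np.array([np.cos(YAW),np.sin(YAW),0]);V=np.array([-np.sin(YAW),np.cos(YAW),0])
def tip():
    s=get_state();d=s["eef_pos"]-M
    return "t %.2f tip in rig mm x %.1f y %.1f z %.1f"%(s["t"],*(1e3*np.array([d@U,d@V,d[2]]))),s["wrist_force"].round(1)
def polar(c,r0,r1,Z=.124):
    g=cv2.cvtColor(c["frame"],cv2.COLOR_BGR2GRAY);a=np.radians(np.arange(0,360,.5))
    rr=np.arange(r0,r1,.001)
    X=np.array([[P+[r*np.cos(t),r*np.sin(t),0] for r in rr] for t in a]).reshape(-1,3)
    p=cv2.projectPoints(X,cv2.Rodrigues(c["R"])[0],c["t"],c["mtx"],c["D"])[0].reshape(len(a),len(rr),2).astype(np.float32)
    return a,cv2.remap(g,p[...,0],p[...,1],cv2.INTER_LINEAR).mean(1)
def peak(a,m,w=8):
    d=np.median(m)-m;i=d.argmax();k=(np.arange(i-w,i+w+1))%len(a);x=np.clip(d[k]-.3*d[i],0,None)
    return np.degrees(a[i])+(x*np.arange(-w,w+1)).sum()/x.sum()*.5
def dial(c):
    n=peak(*polar(c,.020,.046));s=peak(*polar(c,.053,.058));return n,s
E
python3 - <<'E'
from h import *
print(dial(dict(np.load("top0.npz"))))
print(tip());c=camera("top");print(dial(c));cv2.imwrite("pics/t1.png",c["frame"])
c=camera("wrist");cv2.imwrite("pics/w1.png",c["frame"]);print(c["T_tool_cam"])
E
```

```text
(np.float64(141.97531643620462), np.float64(31.86738690074274))
('t 2.10 tip in rig mm x -36.8 y 0.0 z 115.4', array([ 1.2,  0. , -0.1]))
(np.float64(141.9798106448311), np.float64(31.88546075085324))
[[-1.11212087e-03 -9.58149421e-01 -2.86266398e-01  7.27267100e-02]
 [ 9.99999106e-01 -8.52867991e-04 -1.03031620e-03 -3.11273622e-04]
 [ 7.43049426e-04 -2.86267288e-01  9.58149512e-01 -1.43940426e-01]
 [ 0.00000000e+00  0.00000000e+00  0.00000000e+00  1.00000000e+00]]
```

View pics/w1.png

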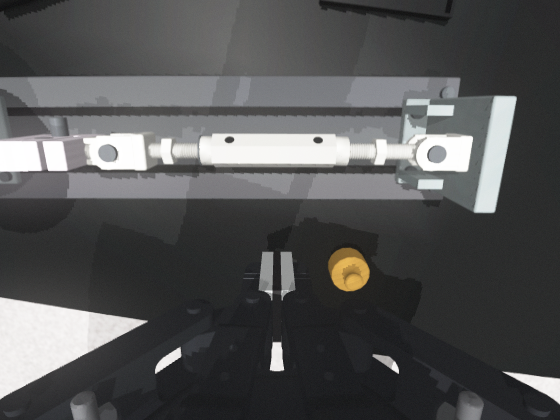

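The wrist view shows the sleeve from (200,150) to (348,150), with two upper flats and an edge along the top. The shut fingertips are at (267–287,255), square to the row and well clear of the weight at (348,268).

The tool can't tilt. I'll use a corner of the shut fingertips to push the −x flat round along an arc, in strokes. First I lower beside the sleeve.

Request:
move_arm(deltas=[[0, 0, 0.3, 0, 1], [0, 0, 0.3, 0, 1], [0, 0, 0.3, 0, 1], [0, 0, 0, 0, 1], [0.04, 0, 0, 0, 1], [0.03, 0, 0, 0, 1], [0, 0, 0, 0, 1], [0, 0, 0, 0, 1]])

```text
t: 2.87
eef_pos: [0.4816, -0.0255, 0.1015]
eef_rot: [0.001, 0.996, 0.084, 0.002]
wrist_force: [-0.3, -0.4, 0.7]
grip_width: -0.0
gripper_force: 0.0
```

```bash
python3 -c "
from h import *
print(tip())"
```

```text
('t 2.87 tip in rig mm x -28.1 y -4.7 z 6.5', array([-0.3, -0.4,  0.7]))
```

Request:
move_arm(deltas=[[0, 0, 0.015, 0, 1], [0.02, 0, 0, 0, 1], [0.02, 0, 0, 0, 1], [0, 0, 0, 0, 1], [0, 0, 0, 0, 1], [0, 0, 0, 0, 1], [0, 0, 0, 0, 1], [0, 0, 0, 0, 1]])

```text
t: 3.53
eef_pos: [0.4837, -0.0242, 0.0974]
eef_rot: [-0.0, 0.996, 0.084, -0.0]
wrist_force: [0.4, 0.0, 0.2]
grip_width: -0.0002
gripper_force: 0.0
```

Request:
move_arm(deltas=[[0.01, 0, 0, 0, 1], [0, 0, 0, 0, 1], [0.01, 0, 0, 0, 1], [0, 0, 0, 0, 1], [0, 0, 0, 0, 1], [0, 0, 0, 0, 1], [0, 0, 0, 0, 1], [0, 0, 0, 0, 1]])

```text
t: 4.2
eef_pos: [0.4862, -0.0239, 0.0975]
eef_rot: [0.0, 0.996, 0.084, -0.0]
wrist_force: [0.2, -0.6, 0.4]
grip_width: -0.0001
gripper_force: 0.0
```

```bash
python3 -c "
from h import *
print(tip())"
```

```text
('t 4.20 tip in rig mm x -23.3 y -3.8 z 2.5', array([ 0.2, -0.6,  0.4]))
```

Request:
move_arm(deltas=[[0, 0, -0.017, 0, 1], [0, 0, 0, 0, 1], [0.01, 0, 0, 0, 1], [0, 0, 0, 0, 1], [0, 0, 0, 0, 1], [0, 0, 0, 0, 1], [0, 0, 0, 0, 1], [0, 0, 0, 0, 1]])

```text
t: 4.87
eef_pos: [0.4874, -0.0237, 0.0995]
eef_rot: [-0.0, 0.996, 0.084, -0.0]
wrist_force: [-0.3, 0.2, -0.7]
grip_width: 0.0004
gripper_force: 0.0
```

Request:
move_arm(deltas=[[0.01, 0, 0, 0, 1], [0, 0, 0, 0, 1], [0, 0, 0, 0, 1], [0, 0, 0, 0, 1], [0, 0, 0, 0, 1], [0, 0, 0, 0, 1], [0, 0, 0, 0, 1], [0, 0, 0, 0, 1]])

```text
t: 5.53
eef_pos: [0.4886, -0.0235, 0.0996]
eef_rot: [0.0, 0.996, 0.084, 0.0]
wrist_force: [-0.3, 0.7, 0.4]
grip_width: -0.0
gripper_force: 0.0
```

```bash
python3 -c "
from h import *
print(tip())"
```

```text
('t 5.53 tip in rig mm x -20.8 y -3.9 z 4.6', array([-0.3,  0.7,  0.4]))
```

Request:
move_arm(deltas=[[0.01, 0, 0, 0, 1], [0, 0, 0, 0, 1], [0, 0, 0, 0, 1], [0, 0, 0, 0, 1], [0.01, 0, 0, 0, 1], [0, 0, 0, 0, 1], [0, 0, 0, 0, 1], [0, 0, 0, 0, 1]])

```text
t: 6.2
eef_pos: [0.491, -0.0231, 0.0996]
eef_rot: [0.0, 0.996, 0.084, 0.0]
wrist_force: [0.8, -0.2, -0.7]
grip_width: 0.0
gripper_force: 0.0
```

```bash
python3 -c "
from h import *
print(tip());c=camera('wrist');cv2.imwrite('pics/w2.png',cv2.resize(c['frame'][100:340,130:450],(800,600)))"
```

```text
('t 6.20 tip in rig mm x -18.4 y -3.8 z 4.6', array([ 0.8, -0.2, -0.7]))
```

View pics/w2.png

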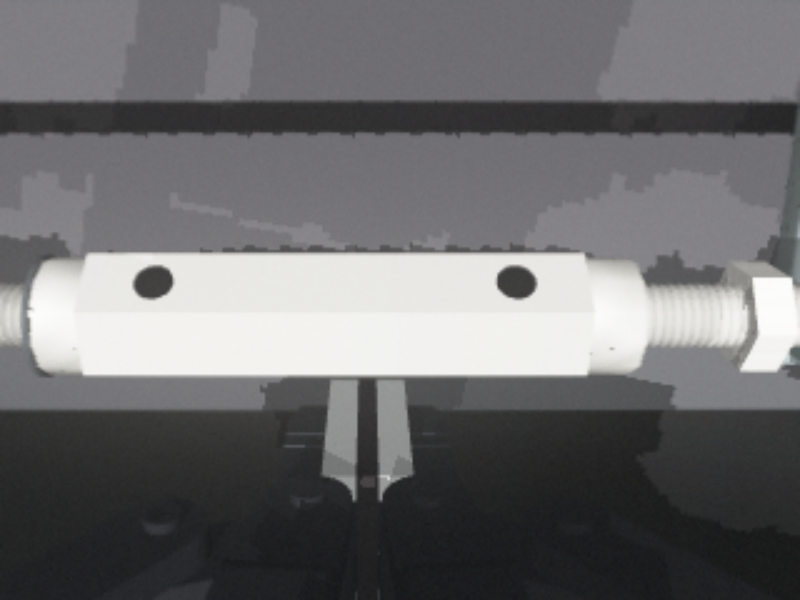

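The sleeve is turned about 20° from the built pose: the wrist view shows two equal flats, edges at rows 252, 312 and 375 of the crop. The fingertips aren't touching yet. I raise to hit the flat near its upper edge, then go on inward.

Request:
move_arm(deltas=[[0, 0, -0.033, 0, 1], [0.01, 0, 0, 0, 1], [0, 0, 0, 0, 1], [0.01, 0, 0, 0, 1], [0, 0, 0, 0, 1], [0, 0, 0, 0, 1], [0, 0, 0, 0, 1], [0, 0, 0, 0, 1]])

```text
t: 6.92
eef_pos: [0.4933, -0.0226, 0.1034]
eef_rot: [-0.0, 0.996, 0.084, -0.0]
wrist_force: [-0.2, -0.8, 0.2]
grip_width: -0.0001
gripper_force: 0.0
```

Request:
move_arm(deltas=[[0.01, 0, 0, 0, 1], [0, 0, 0, 0, 1], [0, 0, 0, 0, 1], [0, 0, 0, 0, 1], [0, 0, 0, 0, 1], [0, 0, 0, 0, 1], [0, 0, 0, 0, 1], [0, 0, 0, 0, 1]])

```text
t: 7.58
eef_pos: [0.4938, -0.0225, 0.1033]
eef_rot: [-0.0, 0.996, 0.084, -0.001]
wrist_force: [-4.4, -0.1, 1.1]
grip_width: 0.0002
gripper_force: 1.9
```

```bash
python3 -c "
from h import *
print(tip())"
```

```text
('t 7.58 tip in rig mm x -15.6 y -3.8 z 8.3', array([-4.4, -0.1,  1.1]))
```

Request:
move_arm(deltas=[[0.019, 0, 0, 0, 1], [0, 0, 0, 0, 1], [0.013, 0, -0.006, 0, 1], [0, 0, 0, 0, 1], [0.013, 0, -0.006, 0, 1], [0, 0, 0, 0, 1], [0, 0, 0, 0, 1], [0, 0, 0, 0, 1]])

```text
t: 8.25
eef_pos: [0.4943, -0.0221, 0.1037]
eef_rot: [0.0, 0.996, 0.084, -0.005]
wrist_force: [-11.4, -4.0, 2.9]
grip_width: 0.0002
gripper_force: 5.2
```

```bash
python3 -c "
from h import *
print(tip());c=camera('wrist');cv2.imwrite('pics/w3.png',cv2.resize(c['frame'][100:340,130:450],(800,600)));print(dial(camera('top')))"
```

```text
('t 8.25 tip in rig mm x -14.9 y -3.4 z 8.7', array([-11.4,  -4. ,   2.9]))
(np.float64(141.9655102082441), np.float64(31.91143405538799))
```

View pics/w3.png

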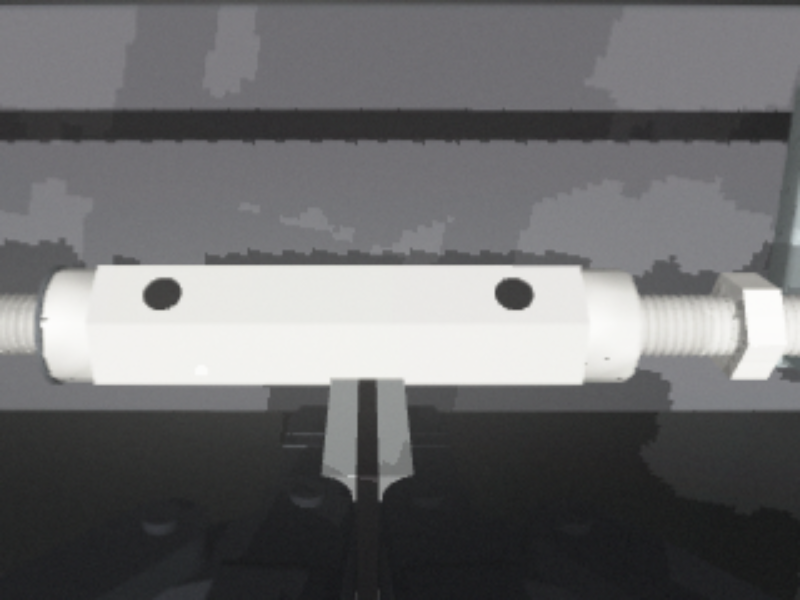

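The view shows the fingertips on the −x flat at the sleeve's lower edge, row 380. The sleeve has hardly turned, since the edge is still at row 322. I press on and watch the force.

Request:
move_arm(deltas=[[0, 0, 0, 0, 1], [0, 0, 0, 0, 1], [0, 0, 0, 0, 1], [0, 0, 0, 0, 1], [0.02, 0, 0, 0, 1], [0, 0, 0, 0, 1], [0, 0, 0, 0, 1], [0, 0, 0, 0, 1]])

```text
t: 9.02
eef_pos: [0.4944, -0.0221, 0.1036]
eef_rot: [0.0, 0.996, 0.084, -0.007]
wrist_force: [-16.5, -6.5, 7.4]
grip_width: 0.0001
gripper_force: 8.3
```

```bash
python3 -c "
from h import *
print(tip())"
```

```text
('t 9.02 tip in rig mm x -14.8 y -3.4 z 8.6', array([-16.5,  -6.5,   7.4]))
```

Request:
move_arm(deltas=[[0.02, 0, 0, 0, 1], [0, 0, 0, 0, 1], [0, 0, 0, 0, 1], [0.02, 0, 0, 0, 1], [0, 0, 0, 0, 1], [0, 0, 0, 0, 1], [0, 0, 0, 0, 1], [0, 0, 0, 0, 1]])

```text
t: 9.68
eef_pos: [0.4947, -0.022, 0.1035]
eef_rot: [0.001, 0.996, 0.085, -0.012]
wrist_force: [-23.2, -10.0, 17.0]
grip_width: -0.0004
gripper_force: 14.4
```

```bash
python3 -c "
from h import *
print(tip())"
```

```text
('t 9.68 tip in rig mm x -14.6 y -3.4 z 8.5', array([-23.2, -10. ,  17. ]))
```

The torque so far is short because the force leans downward. I add upward lead.

Request:
move_arm(deltas=[[0, 0, -0.01, 0, 1], [0, 0, 0, 0, 1], [0, 0, -0.01, 0, 1], [0, 0, 0, 0, 1], [0, 0, 0, 0, 1], [0, 0, 0, 0, 1], [0, 0, 0, 0, 1], [0, 0, 0, 0, 1]])

```text
t: 10.35
eef_pos: [0.5009, -0.0208, 0.1068]
eef_rot: [-0.0, 0.996, 0.084, -0.006]
wrist_force: [-12.3, -2.5, 9.9]
grip_width: -0.0
gripper_force: 7.9
```

```bash
python3 -c "
from h import *
print(tip())"
```

```text
('t 10.35 tip in rig mm x -8.3 y -3.3 z 11.8', array([-12.3,  -2.5,   9.9]))
```

Request:
move_arm(deltas=[[0, 0, -0.01, 0, 1], [0, 0, 0, 0, 1], [0, 0, -0.01, 0, 1], [0, 0, 0, 0, 1], [0, 0, 0, 0, 1], [0, 0, 0, 0, 1], [0, 0, 0, 0, 1], [0, 0, 0, 0, 1]])

```text
t: 11.02
eef_pos: [0.5072, -0.0203, 0.1097]
eef_rot: [-0.0, 0.996, 0.084, 0.0]
wrist_force: [0.6, 0.5, -0.9]
grip_width: 0.0
gripper_force: 0.0
```

```bash
python3 -c "
from h import *
print(tip())"
```

```text
('t 11.02 tip in rig mm x -2.0 y -3.8 z 14.7', array([ 0.6,  0.5, -0.9]))
```

```bash
cat >> h.py <<'E'
from scipy.spatial.transform import Rotation
def wcam():
    s=get_state();c=camera("wrist");q=s["eef_rot"];T=np.eye(4);T[:3,:3]=Rotation.from_quat([q[1],q[2],q[3],q[0]]).as_matrix();T[:3,3]=s["eef_pos"]
    W=np.linalg.inv(T@c["T_tool_cam"]);c["R"]=W[:3,:3];c["t"]=W[:3,3];return c
def hexfit(c):
    g=cv2.cvtColor(c["frame"],cv2.COLOR_BGR2GRAY).astype(float);C=-c["R"].T@c["t"]
    prof=[]
    # unwrap assuming rotation a: vertex lines of hex; score the gradient across interior visible edges
    G=np.abs(cv2.Sobel(g,cv2.CV_64F,0,1,ksize=3));best=[]
    ys=np.r_[np.arange(-36,-20,1.),np.arange(22,36,1.)]/1e3
    dc=C-M;vc=np.degrees(np.arctan2(dc[2],dc@U))
    for dr in np.arange(-3,4):
      for a in np.arange(0,60,1.):
        sc=0;n=0
        for k in range(6):
            th=a+60*k;d=(th-vc+180)%360-180
            if abs(d)>75:continue
            X=[M+.0127*(np.cos(np.radians(th))*U+np.array([0,0,np.sin(np.radians(th))]))+y*V for y in ys]
            p=cv2.projectPoints(np.array(X),cv2.Rodrigues(c["R"])[0],c["t"],c["mtx"],c["D"])[0][:,0].astype(np.float32)
            v=cv2.remap(G,p[:,:1].copy(),p[:,1:]+np.float32(dr),cv2.INTER_LINEAR).ravel();sc+=np.minimum(v,60).mean();n+=1
        best.append((sc/n,a,dr))
    best.sort(reverse=True);return vc,best[:4]
E
python3 - <<'E'
from h import *
c=wcam();print(hexfit(c));print(dial(camera("top")))
g=cv2.cvtColor(c["frame"],cv2.COLOR_BGR2GRAY)
p=lambda th,y:proj(c,M+.0127*(np.cos(np.radians(th))*U+np.array([0,0,np.sin(np.radians(th))]))+y*V).round(1)
print([(t,p(t,.028)) for t in range(0,181,15)])
x=int(p(90,.028)[0]);r=int(p(90,.028)[1]);print(x,r-30,g[r-30:r+35,x-3:x+4].mean(1).round().astype(int))
E
```

```text
(np.float64(65.98356592235737), [(np.float64(60.0), np.float64(38.0), np.int64(-3)), (np.float64(60.0), np.float64(37.0), np.int64(-3)), (np.float64(60.0), np.float64(36.0), np.int64(-2)), (np.float64(60.0), np.float64(36.0), np.int64(-3))])
(np.float64(141.97362132447208), np.float64(31.87779433681073))
[(0, array([214.5, 227.8])), (15, array([213.4, 230.9])), (30, array([212.4, 235.6])), (45, array([211.6, 241.5])), (60, array([211.1, 248.2])), (75, array([211. , 255.2])), (90, array([211.2, 261.8])), (105, array([211.8, 267.6])), (120, array([212.6, 272.1])), (135, array([213.7, 274.9])), (150, array([214.8, 276. ])), (165, array([216. , 275.4])), (180, array([217.1, 273.1]))]
211 231 [157 157 154 147 232 247 248 248 250 250 251 251 251 251 249 249 250 250
 250 250 250 250 250 251 251 251 251 251 251 251 251 214 208 208 208 230
 231 231 231 231 231 230 224 203 114 110  75  63  62  62  62  61  60  58
  59  57  57  56  55  55  54  53  52  52  50]
```

```bash
cat >> h.py <<'E'
def prof(c,y=.02):
    g=cv2.cvtColor(c["frame"],cv2.COLOR_BGR2GRAY)
    p=lambda th,y:proj(c,M+.0127*(np.cos(np.radians(th))*U+np.array([0,0,np.sin(np.radians(th))]))+y*V)
    x,r=p(90,y).astype(int);d=np.diff(g[r-34:r+30,x-8:x+9].mean(1))
    return [(r-34+i+.5,round(d[i])) for i in range(len(d)) if abs(d[i])>5],[(t,round(p(t,y)[1],1)) for t in range(30,151,15)]
E
python3 - <<'E'
from h import *
c=wcam();print(prof(c));print(prof(c,-.022));cv2.imwrite('pics/w4.png',cv2.resize(c['frame'][130:370,130:450],(800,600)))
E
```

```text
([(np.float64(232.5), -5), (np.float64(233.5), 5), (np.float64(234.5), 89), (np.float64(261.5), -34), (np.float64(262.5), -9), (np.float64(265.5), 5), (np.float64(268.5), -13), (np.float64(270.5), -13), (np.float64(271.5), -7), (np.float64(273.5), -15), (np.float64(274.5), -43), (np.float64(275.5), -10), (np.float64(276.5), -35), (np.float64(277.5), -7)], [(30, np.float64(235.3)), (45, np.float64(241.2)), (60, np.float64(248.0)), (75, np.float64(254.9)), (90, np.float64(261.6)), (105, np.float64(267.4)), (120, np.float64(271.9)), (135, np.float64(274.7)), (150, np.float64(275.8))])
([(np.float64(234.5), 86), (np.float64(258.5), -8), (np.float64(259.5), -8), (np.float64(260.5), -26), (np.float64(261.5), -49), (np.float64(262.5), -14), (np.float64(267.5), 8), (np.float64(273.5), -19), (np.float64(274.5), -45), (np.float64(275.5), -6), (np.float64(276.5), -20)], [(30, np.float64(235.3)), (45, np.float64(241.2)), (60, np.float64(247.9)), (75, np.float64(254.9)), (90, np.float64(261.6)), (105, np.float64(267.4)), (120, np.float64(271.8)), (135, np.float64(274.7)), (150, np.float64(275.8))])
```

View pics/w4.png

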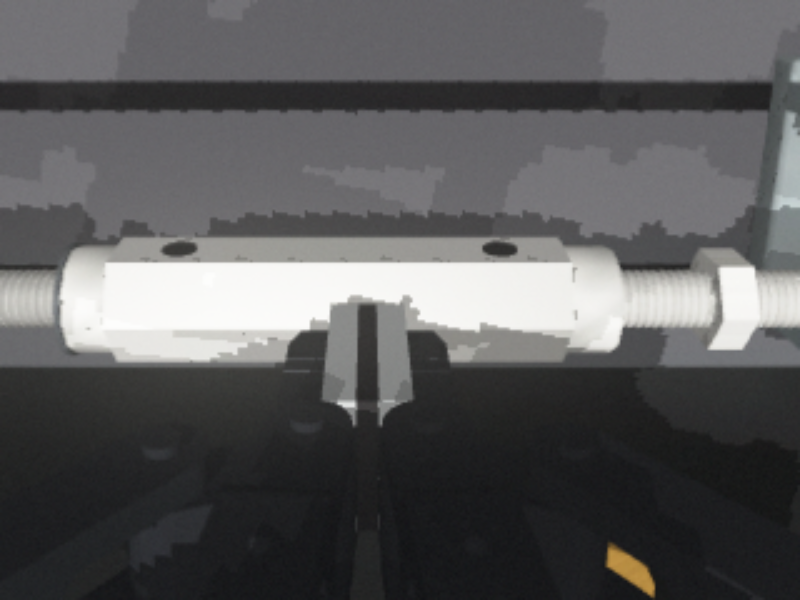

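The sleeve turned about 37°: its edges now stand at 30°, 90° and 150° (full-frame rows 235 and 262), and the needle hasn't moved yet. Stroking with lead works, so I go back to the next flat.

Request:
move_arm(deltas=[[0, 0, -0.03, 0, 1], [-0.1, 0, 0, 0, 1], [-0.05, 0, 0, 0, 1], [0, 0, 0, 0, 1], [0, 0, 0.06, 0, 1], [0, 0, 0.05, 0, 1], [0, 0, 0, 0, 1], [0, 0, 0, 0, 1]])

```text
t: 11.83
eef_pos: [0.4888, -0.0233, 0.0994]
eef_rot: [-0.0, 0.996, 0.084, -0.001]
wrist_force: [0.0, 0.2, 0.5]
grip_width: -0.0002
gripper_force: 0.0
```

Request:
move_arm(deltas=[[0.025, 0, 0, 0, 1], [0, 0, 0, 0, 1], [0.02, 0, -0.01, 0, 1], [0, 0, 0, 0, 1], [0.02, 0, -0.01, 0, 1], [0, 0, 0, 0, 1], [0, 0, 0, 0, 1], [0, 0, 0, 0, 1]])

```text
t: 12.5
eef_pos: [0.4943, -0.0219, 0.1022]
eef_rot: [-0.0, 0.996, 0.084, -0.003]
wrist_force: [-6.8, -1.3, 2.8]
grip_width: 0.0001
gripper_force: 2.9
```

```bash
python3 -c "
from h import *
print(tip())"
```

```text
('t 12.50 tip in rig mm x -15.0 y -3.3 z 7.2', array([-6.8, -1.3,  2.8]))
```

Request:
move_arm(deltas=[[0.015, 0, -0.014, 0, 1], [0, 0, 0, 0, 1], [0.015, 0, -0.014, 0, 1], [0, 0, 0, 0, 1], [0.024, 0, -0.012, 0, 1], [0, 0, 0, 0, 1], [0, 0, 0, 0, 1], [0, 0, 0, 0, 1]])

```text
t: 13.17
eef_pos: [0.502, -0.0209, 0.1073]
eef_rot: [-0.0, 0.996, 0.084, -0.001]
wrist_force: [-5.6, -0.3, 3.5]
grip_width: -0.0001
gripper_force: 3.3
```

```bash
python3 -c "
from h import *
print(tip());print(dial(camera('top')));c=wcam();print(prof(c,-.02));np.savez('w5.npz',**c)"
```

```text
('t 13.17 tip in rig mm x -7.2 y -3.6 z 12.3', array([-5.6, -0.3,  3.5]))
(np.float64(141.97557610750601), np.float64(31.88366101694915))
([(np.float64(224.5), -7), (np.float64(225.5), 16), (np.float64(226.5), 73), (np.float64(253.5), -20), (np.float64(254.5), -25), (np.float64(258.5), -17), (np.float64(259.5), -22), (np.float64(260.5), -23), (np.float64(267.5), -39), (np.float64(271.5), -11), (np.float64(272.5), -9)], [(30, np.float64(227.3)), (45, np.float64(233.2)), (60, np.float64(240.1)), (75, np.float64(247.2)), (90, np.float64(254.0)), (105, np.float64(260.0)), (120, np.float64(264.7)), (135, np.float64(267.7)), (150, np.float64(269.0))])
```

The sleeve hasn't turned: the edges still read 30° and 90°, so the corner slid over with too little lead. I retry lower on the flat with more lead before rising.

Request:
move_arm(deltas=[[0, 0, -0.03, 0, 1], [-0.1, 0, 0, 0, 1], [-0.05, 0, 0, 0, 1], [0, 0, 0, 0, 1], [0, 0, 0.06, 0, 1], [0, 0, 0.04, 0, 1], [0, 0, 0, 0, 1], [0.04, 0, 0, 0, 1]])

```text
t: 13.93
eef_pos: [0.4891, -0.023, 0.0982]
eef_rot: [-0.0, 0.996, 0.084, -0.001]
wrist_force: [-0.2, -0.2, 0.9]
grip_width: 0.0002
gripper_force: 0.0
```

Request:
move_arm(deltas=[[0.03, 0, 0, 0, 1], [0.03, 0, 0, 0, 1], [0.03, 0, 0, 0, 1], [0, 0, 0, 0, 1], [0.03, 0, 0, 0, 1], [0, 0, 0, 0, 1], [0, 0, 0, 0, 1], [0, 0, 0, 0, 1]])

```text
t: 14.6
eef_pos: [0.49, -0.0227, 0.0978]
eef_rot: [0.001, 0.996, 0.085, -0.014]
wrist_force: [-27.7, -10.3, 24.6]
grip_width: -0.0
gripper_force: 18.7
```

```bash
python3 -c "
from h import *
print(tip())"
```

```text
('t 14.60 tip in rig mm x -19.3 y -3.3 z 2.8', array([-27.7, -10.3,  24.6]))
```

Request:
move_arm(deltas=[[0, 0, -0.015, 0, 1], [0, 0, 0, 0, 1], [0, 0, -0.015, 0, 1], [0, 0, 0, 0, 1], [0, 0, -0.01, 0, 1], [0, 0, 0, 0, 1], [0, 0, 0, 0, 1], [0, 0, 0, 0, 1]])

```text
t: 15.27
eef_pos: [0.4932, -0.0211, 0.1014]
eef_rot: [-0.001, 0.996, 0.084, -0.011]
wrist_force: [-17.8, -5.1, 7.2]
grip_width: 0.0001
gripper_force: 8.1
```

```bash
python3 -c "
from h import *
print(tip());print(dial(camera('top')));c=wcam();print(prof(c,-.02))"
```

```text
('t 15.27 tip in rig mm x -15.9 y -2.3 z 6.4', array([-17.8,  -5.1,   7.2]))
(np.float64(141.98714591155078), np.float64(31.882480368264282))
([(np.float64(211.5), -6), (np.float64(212.5), 30), (np.float64(213.5), 59), (np.float64(241.5), -12), (np.float64(242.5), -25), (np.float64(255.5), -20), (np.float64(256.5), -66), (np.float64(257.5), -26), (np.float64(262.5), -17), (np.float64(263.5), -12)], [(30, np.float64(214.1)), (45, np.float64(220.3)), (60, np.float64(227.5)), (75, np.float64(235.0)), (90, np.float64(242.3)), (105, np.float64(248.6)), (120, np.float64(253.6)), (135, np.float64(256.9)), (150, np.float64(258.3))])
```

The edges still read 30° and 90°. The corner has just ridden over the lower edge onto the upper-left flat. The horizontal lead is stored, so I raise further, and the growing lever arm should turn it.

Request:
move_arm(deltas=[[0, 0, -0.01, 0, 1], [0, 0, 0, 0, 1], [0, 0, -0.01, 0, 1], [0, 0, 0, 0, 1], [0, 0, 0, 0, 1], [0, 0, 0, 0, 1], [0, 0, 0, 0, 1], [0, 0, 0, 0, 1]])

```text
t: 16.03
eef_pos: [0.498, -0.0205, 0.1047]
eef_rot: [-0.001, 0.996, 0.084, -0.007]
wrist_force: [-10.9, -2.4, 5.1]
grip_width: 0.0001
gripper_force: 5.0
```

```bash
python3 -c "
from h import *
print(tip());print(dial(camera('top')));c=wcam();print(prof(c,-.02))"
```

```text
('t 16.03 tip in rig mm x -11.0 y -2.5 z 9.7', array([-10.9,  -2.4,   5.1]))
(np.float64(141.9865964305208), np.float64(31.87879605884735))
([(np.float64(219.5), -6), (np.float64(220.5), 78), (np.float64(221.5), 16), (np.float64(248.5), -20), (np.float64(249.5), -32), (np.float64(250.5), 9), (np.float64(257.5), -17), (np.float64(258.5), -25), (np.float64(259.5), -13), (np.float64(260.5), -9), (np.float64(262.5), -38), (np.float64(263.5), -16), (np.float64(267.5), -18), (np.float64(268.5), -10)], [(30, np.float64(221.5)), (45, np.float64(227.6)), (60, np.float64(234.6)), (75, np.float64(241.9)), (90, np.float64(248.9)), (105, np.float64(255.0)), (120, np.float64(259.8)), (135, np.float64(262.9)), (150, np.float64(264.2))])
```

Request:
move_arm(deltas=[[0.03, 0, 0, 0, 1], [0, 0, 0, 0, 1], [0.03, 0, -0.005, 0, 1], [0, 0, 0, 0, 1], [0.03, 0, -0.005, 0, 1], [0, 0, 0, 0, 1], [0, 0, 0, 0, 1], [0, 0, 0, 0, 1]])

```text
t: 16.8
eef_pos: [0.5164, -0.019, 0.1076]
eef_rot: [0.0, 0.996, 0.084, 0.001]
wrist_force: [1.4, -0.3, 0.1]
grip_width: 0.0001
gripper_force: 0.0
```

```bash
python3 -c "
from h import *
print(tip());print(dial(camera('top')));c=wcam();print(prof(c,-.02))"
```

```text
('t 16.80 tip in rig mm x 7.3 y -4.0 z 12.6', array([ 1.4, -0.3,  0.1]))
(np.float64(141.97246067277283), np.float64(31.880070546737212))
([(np.float64(256.5), -6), (np.float64(257.5), -14), (np.float64(258.5), -15), (np.float64(259.5), -15), (np.float64(260.5), -12), (np.float64(261.5), -10), (np.float64(262.5), -8), (np.float64(263.5), -8), (np.float64(264.5), -7), (np.float64(265.5), -7), (np.float64(272.5), 8), (np.float64(273.5), -10), (np.float64(275.5), 8), (np.float64(278.5), -6), (np.float64(289.5), -17), (np.float64(290.5), -49)], [(30, np.float64(255.3)), (45, np.float64(261.4)), (60, np.float64(268.2)), (75, np.float64(275.2)), (90, np.float64(281.7)), (105, np.float64(287.3)), (120, np.float64(291.5)), (135, np.float64(294.1)), (150, np.float64(294.8))])
```

```bash
python3 -c "
from h import *
c=wcam();np.savez('w6.npz',**c);a=cv2.resize(c['frame'][200:340,130:450],(800,350));t=camera('top')
b=np.zeros((250,800,3),np.uint8);f=t['frame'];b[:,:416]=cv2.resize(f[205:265,250:350],(416,250),interpolation=cv2.INTER_CUBIC);b[:,450:710]=cv2.resize(f[225:315,108:202],(260,250),interpolation=cv2.INTER_CUBIC)
cv2.imwrite('pics/w6.png',np.vstack([a,b]))
print(prof(c,-.03),prof(c,.03))"
```

```text
([(np.float64(258.5), -6), (np.float64(259.5), -14), (np.float64(260.5), -15), (np.float64(262.5), -17), (np.float64(263.5), -5), (np.float64(266.5), 9), (np.float64(289.5), -40), (np.float64(290.5), -96)], [(30, np.float64(255.1)), (45, np.float64(261.2)), (60, np.float64(268.0)), (75, np.float64(275.0)), (90, np.float64(281.5)), (105, np.float64(287.1)), (120, np.float64(291.3)), (135, np.float64(293.9)), (150, np.float64(294.6))]) ([(np.float64(266.5), 8), (np.float64(275.5), -6), (np.float64(278.5), -5), (np.float64(283.5), -7), (np.float64(284.5), -13), (np.float64(285.5), -14), (np.float64(289.5), -38), (np.float64(290.5), -77)], [(30, np.float64(255.1)), (45, np.float64(261.2)), (60, np.float64(268.0)), (75, np.float64(275.0)), (90, np.float64(281.6)), (105, np.float64(287.2)), (120, np.float64(291.4)), (135, np.float64(293.9)), (150, np.float64(294.7))])
```

View pics/w6.png

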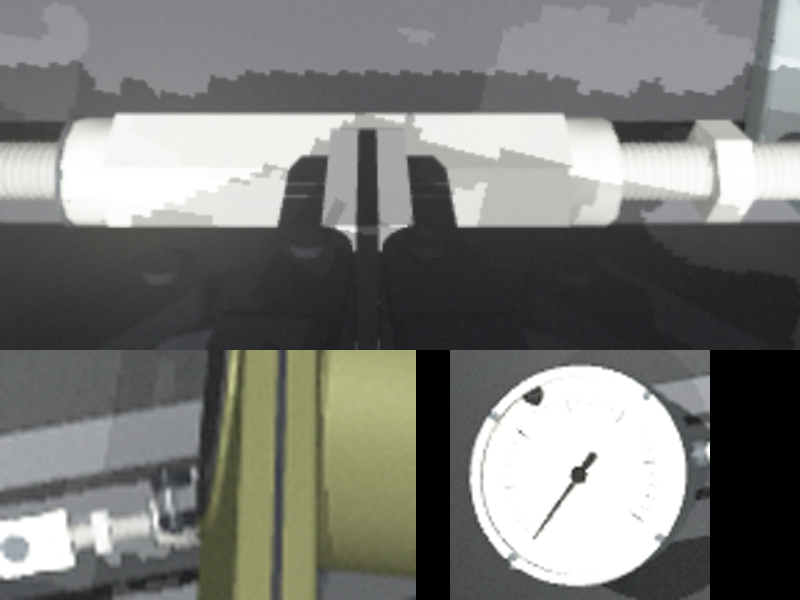

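The sleeve edges are now at about 57° and 117°, so stroke 2 gave a further 33°, about 70° in all. The needle is still at zero (dial shown lower right). I do the next stroke on the upper-left flat.

Request:
move_arm(deltas=[[0, 0, -0.03, 0, 1], [-0.11, 0, 0, 0, 1], [-0.1, 0, 0, 0, 1], [0, 0, 0, 0, 1], [0, 0, 0.06, 0, 1], [0, 0, 0, 0, 1], [0, 0, 0, 0, 1], [0, 0, 0, 0, 1]])

```text
t: 17.67
eef_pos: [0.4908, -0.0232, 0.1036]
eef_rot: [-0.0, 0.996, 0.084, 0.0]
wrist_force: [-0.4, 0.1, -0.4]
grip_width: -0.0
gripper_force: 0.0
```

Request:
move_arm(deltas=[[0.03, 0, 0, 0, 1], [0.03, 0, 0, 0, 1], [0, 0, 0, 0, 1], [0.03, 0, -0.005, 0, 1], [0, 0, 0, 0, 1], [0.03, 0, -0.01, 0, 1], [0, 0, 0, 0, 1], [0, 0, 0, 0, 1]])

```text
t: 18.33
eef_pos: [0.4958, -0.0221, 0.1042]
eef_rot: [0.001, 0.996, 0.085, -0.009]
wrist_force: [-16.1, -6.8, 9.6]
grip_width: -0.0001
gripper_force: 9.1
```

```bash
python3 -c "
from h import *
print(tip());print(dial(camera('top')));c=wcam();print(prof(c,-.03))"
```

```text
('t 18.33 tip in rig mm x -13.5 y -3.7 z 9.2', array([-16.1,  -6.8,   9.6]))
(np.float64(141.9660541092394), np.float64(31.88061951754386))
([(np.float64(224.5), 10), (np.float64(225.5), 23), (np.float64(251.5), -8), (np.float64(252.5), -59), (np.float64(253.5), -69), (np.float64(254.5), -30), (np.float64(255.5), 8), (np.float64(256.5), 30), (np.float64(257.5), -23), (np.float64(264.5), -20), (np.float64(265.5), -14)], [(30, np.float64(217.5)), (45, np.float64(223.5)), (60, np.float64(230.5)), (75, np.float64(237.9)), (90, np.float64(245.0)), (105, np.float64(251.2)), (120, np.float64(256.0)), (135, np.float64(259.2)), (150, np.float64(260.5))])
```

Request:
move_arm(deltas=[[0, 0, -0.01, 0, 1], [0, 0, 0, 0, 1], [0, 0, -0.01, 0, 1], [0, 0, 0, 0, 1], [0, 0, 0, 0, 1], [0, 0, 0, 0, 1], [0, 0, 0, 0, 1], [0, 0, 0, 0, 1]])

```text
t: 19.1
eef_pos: [0.4986, -0.021, 0.1066]
eef_rot: [-0.0, 0.996, 0.084, -0.006]
wrist_force: [-10.3, -3.0, 3.2]
grip_width: -0.0001
gripper_force: 4.7
```

```bash
python3 -c "
from h import *
print(tip());print(dial(camera('top')));c=wcam();print(prof(c,-.03))"
```

```text
('t 19.10 tip in rig mm x -10.5 y -3.1 z 11.6', array([-10.3,  -3. ,   3.2]))
(np.float64(141.98250256937308), np.float64(31.885341665534575))
([(np.float64(224.5), -6), (np.float64(225.5), -12), (np.float64(226.5), 31), (np.float64(227.5), 34), (np.float64(253.5), -9), (np.float64(254.5), -62), (np.float64(255.5), -42), (np.float64(256.5), -51), (np.float64(257.5), -11), (np.float64(258.5), 6), (np.float64(259.5), 44), (np.float64(260.5), -20), (np.float64(261.5), -12), (np.float64(266.5), -7), (np.float64(267.5), -26)], [(30, np.float64(221.1)), (45, np.float64(227.1)), (60, np.float64(234.0)), (75, np.float64(241.2)), (90, np.float64(248.1)), (105, np.float64(254.2)), (120, np.float64(259.0)), (135, np.float64(262.1)), (150, np.float64(263.4))])
```

Request:
move_arm(deltas=[[0.03, 0, 0, 0, 1], [0, 0, 0, 0, 1], [0.03, 0, 0, 0, 1], [0, 0, 0, 0, 1], [0, 0, 0, 0, 1], [0, 0, 0, 0, 1], [0, 0, 0, 0, 1], [0, 0, 0, 0, 1]])

```text
t: 19.87
eef_pos: [0.5116, -0.0196, 0.1079]
eef_rot: [-0.0, 0.996, 0.084, -0.0]
wrist_force: [-0.5, -1.1, -0.7]
grip_width: -0.0
gripper_force: 0.0
```

```bash
python3 -c "
from h import *
print(tip());print(dial(camera('top')));c=wcam();print(prof(c,-.03))"
```

```text
('t 19.87 tip in rig mm x 2.5 y -3.8 z 12.9', array([-0.5, -1.1, -0.7]))
(np.float64(141.97912201724793), np.float64(31.849120894098405))
([(np.float64(249.5), -9), (np.float64(250.5), 5), (np.float64(251.5), 34), (np.float64(252.5), 6), (np.float64(260.5), -6), (np.float64(261.5), -19), (np.float64(262.5), -22), (np.float64(263.5), -22), (np.float64(277.5), -26), (np.float64(278.5), -37), (np.float64(279.5), -46), (np.float64(281.5), 47), (np.float64(282.5), -35), (np.float64(283.5), -27)], [(30, np.float64(245.4)), (45, np.float64(251.4)), (60, np.float64(258.2)), (75, np.float64(265.2)), (90, np.float64(271.9)), (105, np.float64(277.6)), (120, np.float64(281.9)), (135, np.float64(284.6)), (150, np.float64(285.5))])
```

Request:
move_arm(deltas=[[0, 0, -0.03, 0, 1], [-0.1, 0, 0, 0, 1], [-0.055, 0, 0, 0, 1], [0, 0, 0, 0, 1], [0, 0, 0.052, 0, 1], [0, 0, 0, 0, 1], [0, 0, 0, 0, 1], [0, 0, 0, 0, 1]])

```text
t: 20.63
eef_pos: [0.4934, -0.0227, 0.1051]
eef_rot: [-0.0, 0.996, 0.084, -0.0]
wrist_force: [-0.4, 1.0, 0.9]
grip_width: -0.0001
gripper_force: 0.0
```

Request:
move_arm(deltas=[[0.03, 0, 0, 0, 1], [0.03, 0, 0, 0, 1], [0, 0, 0, 0, 1], [0.02, 0, 0, 0, 1], [0, 0, 0, 0, 1], [0.02, 0, 0, 0, 1], [0, 0, 0, 0, 1], [0, 0, 0, 0, 1]])

```text
t: 21.3
eef_pos: [0.4974, -0.0218, 0.105]
eef_rot: [0.001, 0.996, 0.085, -0.007]
wrist_force: [-16.1, -5.9, 15.2]
grip_width: -0.0001
gripper_force: 11.4
```

```bash
python3 -c "
from h import *
print(tip());print(dial(camera('top')));c=wcam();print(prof(c,-.03))"
```

```text
('t 21.30 tip in rig mm x -11.8 y -3.6 z 10.0', array([-16.1,  -5.9,  15.2]))
(np.float64(141.97456012551834), np.float64(31.89003810560697))
([(np.float64(223.5), -8), (np.float64(224.5), 7), (np.float64(225.5), 50), (np.float64(252.5), -23), (np.float64(253.5), -47), (np.float64(254.5), -54), (np.float64(255.5), -40), (np.float64(256.5), -8), (np.float64(258.5), 44), (np.float64(259.5), -22), (np.float64(260.5), -11), (np.float64(265.5), -6), (np.float64(266.5), -26)], [(30, np.float64(219.6)), (45, np.float64(225.7)), (60, np.float64(232.6)), (75, np.float64(239.9)), (90, np.float64(246.9)), (105, np.float64(253.1)), (120, np.float64(257.9)), (135, np.float64(261.0)), (150, np.float64(262.3))])
```

Request:
move_arm(deltas=[[0.02, 0, -0.003, 0, 1], [0, 0, 0, 0, 1], [0.02, 0, -0.003, 0, 1], [0, 0, 0, 0, 1], [0.02, 0, 0, 0, 1], [0, 0, 0, 0, 1], [0, 0, 0, 0, 1], [0, 0, 0, 0, 1]])

```text
t: 22.07
eef_pos: [0.5113, -0.0197, 0.1063]
eef_rot: [0.0, 0.996, 0.084, -0.0]
wrist_force: [0.9, -0.3, 0.1]
grip_width: 0.0003
gripper_force: 0.0
```

```bash
python3 -c "
from h import *
print(tip());print(dial(camera('top')));c=wcam();print(prof(c,-.03))"
```

```text
('t 22.07 tip in rig mm x 2.2 y -3.9 z 11.3', array([ 0.9, -0.3,  0.1]))
(np.float64(139.66666260152687), np.float64(31.890015066429257))
([(np.float64(258.5), 10), (np.float64(259.5), 7), (np.float64(260.5), -12), (np.float64(261.5), -16), (np.float64(262.5), -19), (np.float64(263.5), -17), (np.float64(264.5), -30), (np.float64(265.5), -36), (np.float64(266.5), -21), (np.float64(267.5), -13), (np.float64(268.5), -9), (np.float64(273.5), 5), (np.float64(274.5), 8), (np.float64(275.5), 11), (np.float64(276.5), 19), (np.float64(277.5), 30), (np.float64(278.5), 39), (np.float64(283.5), -31), (np.float64(284.5), -51), (np.float64(285.5), -49)], [(30, np.float64(248.7)), (45, np.float64(254.8)), (60, np.float64(261.7)), (75, np.float64(268.7)), (90, np.float64(275.4)), (105, np.float64(281.1)), (120, np.float64(285.5)), (135, np.float64(288.2)), (150, np.float64(289.0))])
```

The needle has now left zero (139.7°, against 142.0°), so the slack is out. About 125° of body rotation remains. Next stroke.

Request:
move_arm(deltas=[[0, 0, -0.04, 0, 1], [-0.1, 0, 0, 0, 1], [-0.065, 0, 0, 0, 1], [0, 0, 0, 0, 1], [0, 0, 0.057, 0, 1], [0, 0, 0, 0, 1], [0, 0, 0, 0, 1], [0, 0, 0, 0, 1]])

```text
t: 22.83
eef_pos: [0.4929, -0.0228, 0.1038]
eef_rot: [-0.0, 0.996, 0.084, -0.0]
wrist_force: [-0.2, -0.6, 0.2]
grip_width: -0.0003
gripper_force: 0.0
```

Request:
move_arm(deltas=[[0.03, 0, 0, 0, 1], [0.03, 0, 0, 0, 1], [0, 0, 0, 0, 1], [0.03, 0, -0.005, 0, 1], [0, 0, 0, 0, 1], [0.03, 0, -0.006, 0, 1], [0, 0, 0, 0, 1], [0, 0, 0, 0, 1]])

```text
t: 23.5
eef_pos: [0.4967, -0.0219, 0.1043]
eef_rot: [0.001, 0.996, 0.085, -0.01]
wrist_force: [-18.4, -7.5, 16.6]
grip_width: -0.0002
gripper_force: 12.9
```

```bash
python3 -c "
from h import *
print(tip());print(dial(camera('top')));c=wcam();print(prof(c,-.03))"
```

```text
('t 23.50 tip in rig mm x -12.6 y -3.6 z 9.3', array([-18.4,  -7.5,  16.6]))
(np.float64(136.4886739628404), np.float64(31.8781449748402))
([(np.float64(224.5), 45), (np.float64(225.5), 10), (np.float64(230.5), -14), (np.float64(231.5), -50), (np.float64(232.5), -38), (np.float64(233.5), -25), (np.float64(234.5), -12), (np.float64(235.5), -7), (np.float64(241.5), 7), (np.float64(242.5), 11), (np.float64(243.5), 17), (np.float64(244.5), 26), (np.float64(245.5), 52), (np.float64(246.5), 34), (np.float64(251.5), -9), (np.float64(252.5), -69), (np.float64(253.5), 7), (np.float64(255.5), -19), (np.float64(256.5), -19), (np.float64(259.5), -39), (np.float64(265.5), -24), (np.float64(266.5), -6)], [(30, np.float64(219.1)), (45, np.float64(225.2)), (60, np.float64(232.2)), (75, np.float64(239.6)), (90, np.float64(246.6)), (105, np.float64(252.8)), (120, np.float64(257.6)), (135, np.float64(260.7)), (150, np.float64(262.0))])
```

Request:
move_arm(deltas=[[0.01, 0, -0.006, 0, 1], [0, 0, 0, 0, 1], [0.01, 0, -0.006, 0, 1], [0, 0, 0, 0, 1], [0, 0, 0, 0, 1], [0, 0, 0, 0, 1], [0, 0, 0, 0, 1], [0, 0, 0, 0, 1]])

```text
t: 24.27
eef_pos: [0.505, -0.0205, 0.1064]
eef_rot: [0.0, 0.996, 0.084, -0.004]
wrist_force: [-7.1, -1.8, 5.9]
grip_width: 0.0001
gripper_force: 4.1
```

```bash
python3 -c "
from h import *
print(tip());print(dial(camera('top')))"
```

```text
('t 24.27 tip in rig mm x -4.2 y -3.7 z 11.4', array([-7.1, -1.8,  5.9]))
(np.float64(119.4144399315947), np.float64(31.873820915926178))
```

Request:
move_arm(deltas=[[0.015, 0, 0.004, 0, 1], [0, 0, 0, 0, 1], [0.015, 0, 0.004, 0, 1], [0, 0, 0, 0, 1], [0, 0, 0, 0, 1], [0, 0, 0, 0, 1], [0, 0, 0, 0, 1], [0, 0, 0, 0, 1]])

```text
t: 24.98
eef_pos: [0.5108, -0.0195, 0.1061]
eef_rot: [0.0, 0.996, 0.084, -0.002]
wrist_force: [-5.5, -0.0, 7.3]
grip_width: 0.0001
gripper_force: 3.9
```

```bash
python3 -c "
from h import *
print(tip());print(dial(camera('top')))"
```

```text
('t 24.98 tip in rig mm x 1.7 y -3.6 z 11.1', array([-5.5, -0. ,  7.3]))
(np.float64(112.2104867273489), np.float64(31.872739726027397))
```

Request:
move_arm(deltas=[[0.01, 0, 0.01, 0, 1], [0, 0, 0, 0, 1], [0.02, 0, 0.005, 0, 1], [0, 0, 0, 0, 1], [0.02, 0, 0.005, 0, 1], [0, 0, 0, 0, 1], [0, 0, 0, 0, 1], [0, 0, 0, 0, 1]])

```text
t: 25.7
eef_pos: [0.5113, -0.0194, 0.1057]
eef_rot: [0.001, 0.996, 0.085, -0.007]
wrist_force: [-19.8, -4.8, 35.2]
grip_width: 0.0001
gripper_force: 17.3
```

```bash
python3 -c "
from h import *
print(tip());print(dial(camera('top')))"
```

```text
('t 25.70 tip in rig mm x 2.3 y -3.6 z 10.7', array([-19.8,  -4.8,  35.2]))
(np.float64(111.51437356338995), np.float64(31.90068493150685))
```

Request:
move_arm(deltas=[[0, 0, -0.065, 0, 1], [-0.11, 0, 0, 0, 1], [-0.11, 0, 0, 0, 1], [0, 0, 0, 0, 1], [0, 0, 0.055, 0, 1], [0, 0, 0, 0, 1], [0, 0, 0, 0, 1], [0, 0, 0, 0, 1]])

```text
t: 26.42
eef_pos: [0.4935, -0.0227, 0.1043]
eef_rot: [-0.0, 0.996, 0.084, 0.0]
wrist_force: [0.3, 0.9, 0.3]
grip_width: -0.0
gripper_force: 0.0
```

Request:
move_arm(deltas=[[0.03, 0, 0, 0, 1], [0.03, 0, 0, 0, 1], [0, 0, 0, 0, 1], [0.03, 0, -0.005, 0, 1], [0, 0, 0, 0, 1], [0.03, 0, -0.006, 0, 1], [0, 0, 0, 0, 1], [0, 0, 0, 0, 1]])

```text
t: 27.08
eef_pos: [0.4973, -0.0218, 0.1048]
eef_rot: [0.001, 0.996, 0.085, -0.009]
wrist_force: [-17.7, -7.4, 15.1]
grip_width: 0.0001
gripper_force: 11.7
```

```bash
python3 -c "
from h import *
print(tip());print(dial(camera('top')))"
```

```text
('t 27.08 tip in rig mm x -12.0 y -3.6 z 9.8', array([-17.7,  -7.4,  15.1]))
(np.float64(107.73878276844808), np.float64(31.88795098706603))
```

Request:
move_arm(deltas=[[0.01, 0, -0.006, 0, 1], [0, 0, 0, 0, 1], [0.01, 0, -0.006, 0, 1], [0, 0, 0, 0, 1], [0, 0, 0, 0, 1], [0, 0, 0, 0, 1], [0, 0, 0, 0, 1], [0, 0, 0, 0, 1]])

```text
t: 27.8
eef_pos: [0.5049, -0.0203, 0.1067]
eef_rot: [-0.0, 0.996, 0.084, -0.004]
wrist_force: [-8.7, -2.3, 6.3]
grip_width: 0.0002
gripper_force: 4.2
```

```bash
python3 -c "
from h import *
print(tip());print(dial(camera('top')))"
```

```text
('t 27.80 tip in rig mm x -4.3 y -3.5 z 11.7', array([-8.7, -2.3,  6.3]))
(np.float64(91.71060484642618), np.float64(31.881027182078952))
```

Request:
move_arm(deltas=[[0.015, 0, 0.004, 0, 1], [0, 0, 0, 0, 1], [0.015, 0, 0.004, 0, 1], [0, 0, 0, 0, 1], [0.01, 0, 0.004, 0, 1], [0, 0, 0, 0, 1], [0, 0, 0, 0, 1], [0, 0, 0, 0, 1]])

```text
t: 28.52
eef_pos: [0.5142, -0.0191, 0.106]
eef_rot: [0.0, 0.996, 0.084, -0.0]
wrist_force: [-2.3, -0.3, 4.1]
grip_width: 0.0
gripper_force: 2.2
```

```bash
python3 -c "
from h import *
print(tip());print(dial(camera('top')))"
```

```text
('t 28.52 tip in rig mm x 5.1 y -3.8 z 11.0', array([-2.3, -0.3,  4.1]))
(np.float64(83.83063421459299), np.float64(31.878883262624882))
```

Request:
move_arm(deltas=[[0, 0, -0.045, 0, 1], [-0.09, 0, 0, 0, 1], [-0.09, 0, 0, 0, 1], [0, 0, 0, 0, 1], [0, 0, 0.056, 0, 1], [0, 0, 0, 0, 1], [0, 0, 0, 0, 1], [0, 0, 0, 0, 1]])

```text
t: 29.23
eef_pos: [0.4929, -0.0228, 0.1044]
eef_rot: [-0.0, 0.996, 0.084, 0.0]
wrist_force: [0.7, 0.3, 0.9]
grip_width: -0.0001
gripper_force: 0.0
```

Request:
move_arm(deltas=[[0.03, 0, 0, 0, 1], [0.03, 0, 0, 0, 1], [0, 0, 0, 0, 1], [0.03, 0, -0.005, 0, 1], [0, 0, 0, 0, 1], [0.03, 0, -0.006, 0, 1], [0, 0, 0, 0, 1], [0, 0, 0, 0, 1]])

```text
t: 29.9
eef_pos: [0.4962, -0.0219, 0.1046]
eef_rot: [0.001, 0.996, 0.085, -0.01]
wrist_force: [-18.9, -8.6, 14.9]
grip_width: -0.0003
gripper_force: 12.2
```

```bash
python3 -c "
from h import *
print(tip());print(dial(camera('top')))"
```

```text
('t 29.90 tip in rig mm x -13.1 y -3.6 z 9.6', array([-18.9,  -8.6,  14.9]))
(np.float64(82.38031571260042), np.float64(31.8786473956913))
```

Request:
move_arm(deltas=[[0.01, 0, -0.006, 0, 1], [0, 0, 0, 0, 1], [0.01, 0, -0.006, 0, 1], [0, 0, 0, 0, 1], [0, 0, 0, 0, 1], [0, 0, 0, 0, 1], [0, 0, 0, 0, 1], [0, 0, 0, 0, 1]])

```text
t: 30.62
eef_pos: [0.5033, -0.0208, 0.1066]
eef_rot: [0.0, 0.996, 0.084, -0.006]
wrist_force: [-9.8, -4.7, 6.0]
grip_width: 0.0003
gripper_force: 5.4
```

```bash
python3 -c "
from h import *
print(tip());print(dial(camera('top')))"
```

```text
('t 30.62 tip in rig mm x -5.9 y -3.7 z 11.6', array([-9.8, -4.7,  6. ]))
(np.float64(64.22851164082476), np.float64(31.88022246337493))
```

Request:
move_arm(deltas=[[0.015, 0, 0.004, 0, 1], [0, 0, 0, 0, 1], [0.01, 0, 0.004, 0, 1], [0, 0, 0, 0, 1], [0, 0, 0, 0, 1], [0, 0, 0, 0, 1], [0, 0, 0, 0, 1], [0, 0, 0, 0, 1]])

```text
t: 31.33
eef_pos: [0.5129, -0.0194, 0.1064]
eef_rot: [0.0, 0.996, 0.084, 0.0]
wrist_force: [0.2, -0.0, -0.2]
grip_width: -0.0001
gripper_force: 0.0
```

```bash
python3 -c "
from h import *
print(tip());print(dial(camera('top')))"
```

```text
('t 31.33 tip in rig mm x 3.8 y -3.9 z 11.4', array([ 0.2, -0. , -0.2]))
(np.float64(54.048433888733086), np.float64(31.903580146460538))
```

22° remain. This is the last stroke, in finer steps.

Request:
move_arm(deltas=[[0, 0, -0.045, 0, 1], [-0.09, 0, 0, 0, 1], [-0.075, 0, 0, 0, 1], [0, 0, 0, 0, 1], [0, 0, 0.06, 0, 1], [0, 0, 0, 0, 1], [0, 0, 0, 0, 1], [0, 0, 0, 0, 1]])

```text
t: 32.05
eef_pos: [0.4928, -0.0228, 0.1044]
eef_rot: [-0.0, 0.996, 0.084, -0.0]
wrist_force: [-0.3, -0.3, -0.0]
grip_width: -0.0
gripper_force: 0.0
```

Request:
move_arm(deltas=[[0.03, 0, 0, 0, 1], [0.03, 0, 0, 0, 1], [0, 0, 0, 0, 1], [0.02, 0, -0.005, 0, 1], [0, 0, 0, 0, 1], [0.02, 0, -0.006, 0, 1], [0, 0, 0, 0, 1], [0, 0, 0, 0, 1]])

```text
t: 32.72
eef_pos: [0.4954, -0.022, 0.1043]
eef_rot: [0.0, 0.996, 0.085, -0.009]
wrist_force: [-14.6, -7.8, 8.1]
grip_width: -0.0003
gripper_force: 8.7
```

```bash
python3 -c "
from h import *
print(tip());print(dial(camera('top')));c=wcam();print(prof(c,.02))"
```

```text
('t 32.72 tip in rig mm x -13.9 y -3.6 z 9.3', array([-14.6,  -7.8,   8.1]))
(np.float64(54.00069875927621), np.float64(31.88756272887563))
([(np.float64(228.5), 9), (np.float64(253.5), -80), (np.float64(254.5), -39), (np.float64(263.5), -37), (np.float64(264.5), -16)], [(30, np.float64(215.9)), (45, np.float64(222.0)), (60, np.float64(229.0)), (75, np.float64(236.4)), (90, np.float64(243.4)), (105, np.float64(249.7)), (120, np.float64(254.5)), (135, np.float64(257.7)), (150, np.float64(259.1))])
```

Request:
move_arm(deltas=[[0.01, 0, -0.003, 0, 1], [0, 0, 0, 0, 1], [0, 0, 0, 0, 1], [0.005, 0, -0.003, 0, 1], [0, 0, 0, 0, 1], [0, 0, 0, 0, 1], [0, 0, 0, 0, 1], [0, 0, 0, 0, 1]])

```text
t: 33.48
eef_pos: [0.4961, -0.0219, 0.1047]
eef_rot: [0.001, 0.996, 0.085, -0.01]
wrist_force: [-16.8, -7.6, 8.1]
grip_width: -0.0
gripper_force: 9.2
```

```bash
python3 -c "
from h import *
print(tip());print(dial(camera('top')))"
```

```text
('t 33.48 tip in rig mm x -13.2 y -3.5 z 9.7', array([-16.8,  -7.6,   8.1]))
(np.float64(52.27183023097164), np.float64(31.88195478543387))
```

Request:
move_arm(deltas=[[0.005, 0, -0.005, 0, 1], [0, 0, 0, 0, 1], [0, 0, 0, 0, 1], [0.005, 0, -0.003, 0, 1], [0, 0, 0, 0, 1], [0, 0, 0, 0, 1], [0, 0, 0, 0, 1], [0, 0, 0, 0, 1]])

```text
t: 34.2
eef_pos: [0.4994, -0.0214, 0.1062]
eef_rot: [0.0, 0.996, 0.084, -0.008]
wrist_force: [-14.0, -6.9, 8.6]
grip_width: 0.0002
gripper_force: 7.8
```

```bash
python3 -c "
from h import *
print(tip());print(dial(camera('top')))"
```

```text
('t 34.20 tip in rig mm x -9.8 y -3.6 z 11.2', array([-14. ,  -6.9,   8.6]))
(np.float64(43.18625260575111), np.float64(31.880431811970485))
```

Request:
move_arm(deltas=[[0.006, 0, -0.001, 0, 1], [0, 0, 0, 0, 1], [0, 0, 0, 0, 1], [0.006, 0, 0, 0, 1], [0, 0, 0, 0, 1], [0, 0, 0, 0, 1], [0, 0, 0, 0, 1], [0, 0, 0, 0, 1]])

```text
t: 34.92
eef_pos: [0.503, -0.0209, 0.1068]
eef_rot: [0.0, 0.996, 0.084, -0.006]
wrist_force: [-10.9, -4.1, 7.0]
grip_width: 0.0001
gripper_force: 5.4
```

```bash
python3 -c "
from h import *
print(tip());print(dial(camera('top')))"
```

```text
('t 34.92 tip in rig mm x -6.2 y -3.7 z 11.8', array([-10.9,  -4.1,   7. ]))
(np.float64(33.94613109065223), np.float64(31.966764169171316))
```

The needle reads 33.9° against the pointer's 31.9°. I back off along the flat's normal and look.

Request:
move_arm(deltas=[[-0.05, 0, -0.02, 0, 1], [-0.02, 0, -0.05, 0, 1], [0, 0, -0.2, 0, 1], [0, 0, -0.2, 0, 1], [0, 0, -0.2, 0, 1], [0, 0, 0, 0, 1], [0, 0, 0, 0, 1], [0, 0, 0, 0, 1]])

```text
t: 35.63
eef_pos: [0.5008, -0.0213, 0.1882]
eef_rot: [-0.0, 0.996, 0.084, 0.0]
wrist_force: [-0.2, 0.1, -0.6]
grip_width: -0.0002
gripper_force: 0.0
```

```bash
python3 -c "
from h import *
print(tip());c=camera('top');print(dial(c));cv2.imwrite('pics/d9.png',cv2.resize(c['frame'][225:315,108:202],(600,574),interpolation=cv2.INTER_CUBIC))"
```

```text
('t 35.63 tip in rig mm x -8.5 y -3.7 z 93.2', array([-0.2,  0.1, -0.6]))
(np.float64(33.74766468813856), np.float64(31.96036937788987))
```

View pics/d9.png

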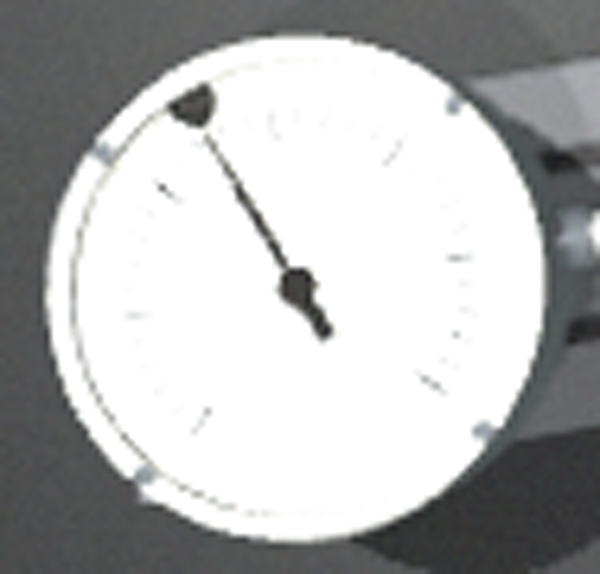

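The needle runs from the pivot at (298,287) to its tip at (205,135), right at the inner tip of the wedge at (200,125). It stands at the pointer, and the arm is clear about 80 mm above the row.

```bash
python3 -c "
from rig import *
print(sign_off())"
```

```text
the job is handed in; nothing more can be done
None
```

The needle stands about 2° short of the set pointer (the tolerance is 7°), the arm is clear of the rig, and the job was handed in at about 36 s of the 72 s allowed.

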